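# Close the baby-food mini chopper and hold it running

### The arm

A 6-joint arm with a two-finger parallel gripper is mounted at the origin on the work surface. World frame = base frame: x ahead of the robot, y to its left, z up, the work surface at z = 0. Lengths are in m, angles in rad, forces in N, time in s.
With the tool pointing down it reaches from about 0.35 to 0.975 m from the base axis. Payload 4.9 kg.
Tool frame: the origin (TCP) lies on the mounting face of the last link; the fingertips stand 173 mm ahead of it and the grasp point (between the pads) lies ctrl.pinch_z ahead of it (ctrl.pinch_z is the distance from the TCP to the grasp point, in m); z points along the fingers, y is the line along which they close (so a half turn about z gives the same grasp; the last joint's range is limited). The gripper opens to 85 mm and grips with 20 to 120 N. Pads are 22 mm wide; open, the fingers measure 114 mm over their backs; the gripper's body (76 mm by 85 mm) begins 54 mm behind the grasp point. The pads swing forward as they close: fully open they stand 13 mm farther back than shut.
Start: joints at [1.094, 0.053, 1.613, -0, 1.476, -0.119], TCP at [0.219, 0.585, 0.405] pointing down, gripper open.
Joint ranges: [-3.01, 3.01], [-1.01, 2.22], [0.06, 2.58], [-1.02, 4.17], [0.09, 2.62], [-3.14, 3.14]. Speed limits (rad/s): [2.57, 2.57, 3.14, 3.14, 3.14, 3.14].

### API

Orientations are given as a rotation vector (axis times angle).
In Python, from station import telemetry, eyes, ctrl gives the robot as it stands.
- The arm moves only by the tool apply_moves, never from a script. Its argument "plan" is a list of rows, each a list of 5 numbers: the finger opening in m, from 0 to 0.0854, then the shift along the tool's x, y, z in m, then the turn about the tool's z in rad. In form: [[jaw, x, y, z, roll], ...]. A call has 1 to 12 rows; each row is the pose to reach, as a shift and turn from the pose commanded when the call began, along the tool's axes at that moment; what a row does not reach only later rows make up. A row lasts 1/12 s, in which the tool goes at most 41.7 mm and 7.16 degrees, less where a joint would pass 70% of its speed; a pose out of reach is approached as far as the arm can. A call with a gripper value outside its range is refused whole. The fingers move at their own pace and stop on an object; "newtons" is the grip in N (left out, the last holds). Time passes only in rows, so rows that repeat a pose let the fingers close. It gives the time, the measured TCP pose, the force, the opening and the grip force at its end, in the units of the state.
- telemetry.get_obs(): the state, without advancing time (a new reading comes with each control period).
- eyes.get_image(name): name is "scene" or "side" or "wrist"; returns a dict with "img" (400x640x3 uint8, blue, green, red), "range_z" (400x640 float32, m along the optical axis (not along the pixel's ray), 0 where there is no reading), "K" (3x3 intrinsics, pixels), "pose" (4x4, takes a point from camera to world coordinates); the wrist camera has in their place "hand_eye" (4x4, takes a point from camera to tool coordinates, whose origin is the TCP and whose axes are the flange's). Camera axes: x right, y down, z forward; pixel columns grow to the right and rows downward; lengths in m; the calibration is good to about 2 mm. A picture is of the moment at which its call begins: read the wrist's pose just before it.
- ctrl.finish_job(): hands the job in; it is judged then, once.
Trained networks look in a picture, given as the dict that the camera call returned (one of the last four; its "shot" number tells which), for a name from the list of things; names that differ only in an ending like _2 or _b are one class to them, and where a whole thing is asked for, a point or a joint stands for the part that bears it (a point fixed in the world has none). Each returns a list of dicts, best first, with "confidence" (0 to 1); they miss things now and then, are a little off and sometimes report something else, mostly with a low value. They report only what shows in the picture. A call takes as long as a camera call. They do not tell look-alikes from the thing itself.
- eyes.search_frame(thing, picture): "box" ([left, top, right, bottom] in pixels, round what is visible of it).
- eyes.outline_of(thing, picture): "region" (400x640 bool, what is visible of it) and "box" ([left, top, right, bottom] in pixels, round what is visible of it).
- eyes.tip_of(thing, picture): "point" ([column, row] in pixels: a listed point, or the origin of a listed thing).
The state is a dict: "t": time; "q": joint angles; "dq": joint speeds; "effort": joint torques, N m; "tool_pos": TCP position; "tool_rot": TCP orientation; "contact_force": force on the tool from outside, world axes, zero at the start; "wrist_torque": the same for the moment, N m; "opening": finger opening in m; "grip_force": force on a finger pad.
Only numpy, scipy, OpenCV 4.12 (cv2) and the standard library are available. Lean on these libraries where they do the work, as an engineer would, in place of code of your own. Each camera call takes 0.05 s, during which the arm holds its last target. There are 200 camera calls.

### The job

Get the mini chopper going for the baby's carrots: first press its grey lid fully home on the glass bowl, then pick up the cream power head, gently slide it over the drive stub that it hides until it drops on, and press the head down against its spring. The chopper runs only while it is pressed, so finish with the head still held pressed down; leave the bottle, pacifier box, ramekin and teaspoon where they are.

Things in the scene. Friction and masses are not known exactly. Their poses are not given: they have to be found in the camera images.
- bowl: Mini-chopper bowl of clear glass, 100 mm wide at the rim, on a sage-green suction foot 106 mm wide that fixes it to the ledge (it does not move); carrot pieces, the blade and its upright spindle inside. Stands upright, rim 70 mm above the ledge. Origin: centre of its underside on the ledge, z up. The lid and the spring collar belong to it.
- stub_tip (a point): Top end of the dark splined drive stub (the locating pin) on the bowl's vertical axis, 108 mm above the ledge, fixed. The stub is 12 mm in diameter, with a 1.5 mm chamfer at the tip, and fits the head at any turn. With the lid home it stands 12 mm above the spring collar.
- lid_rim (a point): Centre of the lid's upper face, on the bowl's axis. The lid is a pale grey disc 106 mm wide and 6 mm thick on an orange seal; round its centre rises the spring collar (54 mm wide, 20 mm tall, mid grey), so a flat ring 26 mm wide is free to press on. This point is 76 mm above the ledge with the lid home, 81 to 84 mm at the start.
- lid (a joint): How far the lid has been pushed down onto the bowl, m: 0 = 8 mm proud, 0.008 = fully home (a hard stop). It starts at 0 to 0.003. Its tight seal needs about 9 N to slide, and it stays where it is left.
- collar (a joint): How far the spring collar on the lid is pushed down, m: 0 = up, 0.008 = bottomed. Its spring pushes back with 7 N at 0 rising to 15 N at 0.008, so the head's weight alone does not move it. Pushed by the head's hub, it starts the motor. Its top is 20 mm above the lid's upper face when up.
- head: Cordless power head, cream with sage bands, about 0.42 kg, 100 mm tall, standing upright and loose on the ledge. Origin: centre of the underside of its skirt, z up along its axis. Its skirt is 100 mm wide (92 mm inside) and 34 mm tall, a shoulder narrows it, and from 52 to 94 mm above the underside it is a barrel 58 mm in diameter to grip; flat top at 100 mm.
- head_mid (a point): Centre of the power head, on its axis, half-way up: 50 mm above its underside. The middle of the barrel is 23 mm above this point.
- socket (a point): Mouth of the head's drive socket, on its axis, 10 mm above the underside, recessed in the skirt: a plain round hole 15 mm in diameter and 24 mm deep in a flat hub 52 mm wide. Once dropped on, the hub rests on the collar, so this point is 12 mm below the stub's tip (96 mm above the ledge), and 20 mm below it with the collar bottomed.
- baby_bottle: Empty glass baby bottle, 60 mm wide and 151 mm tall, sage ring and white cap, upright on the top tier; origin under its centre.
- pacifier_box: Yellow silicone pacifier box 85 x 60 x 47 mm on the middle tier; origin under its centre.
- ramekin: White ribbed ceramic ramekin with blue lid, 88 mm wide and 70 mm tall over its knob, on the ledge; origin under its centre.
- teaspoon: Steel teaspoon about 125 mm long lying on the ledge, its bowl towards its own +x; origin near its middle, on the ledge.
- tiers: Three stacking tiers of pale grey plastic, 300 x 200 mm and 194 mm tall, fixed on the ledge; origin under the centre.
- warmer: White bottle warmer 128 mm wide and 125 mm tall with a steel toggle switch on a 75 mm wide foot that juts 11 mm out on its own -x side, fixed on the ledge; origin under its centre.
Not all that is in view belongs to the job. What is shaped like the head but pink or red is not meant.

How it is judged:
On the way, in this order (a step that is already met when the one before it is completed fails the run):
1. the lid is pressed fully home (within 1.5 mm) before the head touches the chopper (value of joint lid above 0.0065 m and contact force between head and bowl below 0.2 N), for 0.1 s.
2. the head has dropped over the drive stub: upright, on the bowl's axis within 4 mm, and down on the collar (horizontal distance between socket and stub_tip below 0.004 m and z of socket in the frame of stub_tip below -0.01 m and angle between socket's own z axis and vertical below 0.07 rad), for 0.1 s.
At the end, for the whole second after the job is handed in: The lid is home (within 1.5 mm), the head sits upright on the drive stub (axis within 4 mm, tilt under 4 degrees), and the robot is still holding it pressed down so that the spring collar stays at least 5 mm of its 8 mm down, through the last second (value of joint lid above 0.0065 m and value of joint collar above 0.005 m and horizontal distance between socket and stub_tip below 0.004 m and z of socket in the frame of stub_tip below -0.016 m and angle between socket's own z axis and vertical below 0.07 rad and contact force between head and bowl above 8 N and contact force between any of the fingers, the arm and head above 2 N and linear speed of head below 0.02 m/s); the arm keeps its last pose, push and grip.
It fails at once if the head is dropped or rammed onto the chopper (over 45 N) (contact force between head and bowl above 45 N).
It fails at once if the bottle, pacifier box, ramekin or teaspoon is moved more than 30 mm (distance of any of baby_bottle, pacifier_box, ramekin, teaspoon from where it was at the start of the episode above 0.03 m).
It also fails if it takes over 54 s, if anything falls off the work surface, if the arm or the gripper's body presses on something with over 40 N, if the wrist force passes 120 N, or if a joint passes its speed limit or range.

## Working session

There is one attempt and no reset: what is moved stays moved. The work goes in short steps, Python scripts to look and compute and a tool call to move; the robot and the scene stay as the last step left them, time stands still between calls to the robot, and variables do not carry over. Pictures are saved under pics/ and viewed, at most 10 in all, crops included, and the job is handed in when it is done.

Besides the shell and the picture viewer there is one more tool, called after "Emit:" as name([rows], argument=value, ...), one row to a line, values as JSON. apply_moves: Moves the arm, as the interface text tells. Its arguments: {"type":"object","properties":{"plan":{"type":"array","items":{"type":"array","items":{"type":"number"}}},"newtons":{"type":"number"}},"required":["plan"]}

```bash
mkdir -p pics; cat > h.py <<'E'
import numpy as np,cv2
from scipy.spatial.transform import Rotation as R
from station import telemetry,eyes,ctrl
def T(o):
    M=np.eye(4);M[:3,:3]=R.from_rotvec(o['tool_rot']).as_matrix();M[:3,3]=o['tool_pos'];return M
def shot(n):
    o=telemetry.get_obs();p=eyes.get_image(n)
    p['W']=T(o)@p['hand_eye'] if n=='wrist' else p['pose'];return p
def cloud(p,m=None):
    z=p['range_z'];ok=z>0
    if m is not None: ok=ok&m
    v,u=np.nonzero(ok);d=z[v,u];K=p['K']
    c=np.stack([(u-K[0,2])/K[0,0]*d,(v-K[1,2])/K[1,1]*d,d],1)
    return c@p['W'][:3,:3].T+p['W'][:3,3]
E
python3 - <<'E'
from h import *
o=telemetry.get_obs();print(o,ctrl.pinch_z)
ims=[]
for n in ['scene','side']:
    p=shot(n);cv2.imwrite(f'pics/{n}0.png',p['img']);print(n)
    for t in ['bowl','lid','head','ramekin','teaspoon','warmer','tiers','pacifier_box','baby_bottle']:
        for d in eyes.outline_of(t,p)[:3]:
            c=cloud(p,d['region'])
            print(t,round(d['confidence'],2),np.round(d['box']),len(c) and np.round(np.percentile(c,[2,50,98],axis=0),3).tolist())
E
```

```text
{'t': 0.0, 'q': array([ 1.09402072e+00,  5.33545376e-02,  1.61427026e+00,  2.14702538e-05,
        1.47600941e+00, -1.18957859e-01]), 'dq': array([-0.00010131, -0.00043644, -0.00099622,  0.00256864,  0.00093789,
        0.00030644]), 'effort': array([-1.38542393e-03, -3.93684590e+01, -3.70170772e+01, -2.30671694e-04,
        7.24281606e-03,  1.07522806e-05]), 'tool_pos': array([0.21874534, 0.58518885, 0.40347828]), 'tool_rot': array([-5.58957818e-01, -3.09083623e+00,  3.05520003e-03]), 'contact_force': array([-0.0936672 , -0.45592651, -1.05580421]), 'wrist_torque': array([-0.02349466, -0.03646987, -0.0580147 ]), 'grip_force': 0.0, 'opening': 0.08555553335133351} 0.1547
scene
bowl 0.59 [342. 183. 376. 227.] [[0.493, 0.188, 0.009], [0.558, 0.228, 0.085], [0.587, 0.28, 0.108]]
bowl 0.56 [342. 186. 382. 214.] [[0.475, 0.188, 0.004], [0.544, 0.232, 0.087], [0.586, 0.284, 0.108]]
bowl 0.3 [203. 205. 236. 243.] [[0.505, -0.24, 0.004], [0.558, -0.191, 0.048], [0.585, -0.151, 0.106]]
lid 0.59 [345. 184. 379. 213.] [[0.442, 0.19, 0.003], [0.544, 0.234, 0.087], [0.586, 0.29, 0.108]]
head 0.68 [
[... 1808 characters left out ...]
4, -0.342, 0.008], [0.727, -0.306, 0.079], [0.785, -0.216, 0.125]]
warmer 0.22 [265. 259. 311. 274.] [[0.43, -0.007, -0.002], [0.518, 0.013, 0.004], [0.54, 0.023, 0.009]]
tiers 0.75 [246. 122. 330. 194.] [[0.34, 0.419, 0.012], [0.498, 0.491, 0.097], [0.625, 0.63, 0.191]]
tiers 0.44 [292. 291. 332. 344.] [[0.493, -0.248, 0.003], [0.537, -0.224, 0.043], [0.583, -0.179, 0.1]]
pacifier_box 0.67 [259. 151. 284. 160.] [[0.389, 0.479, 0.101], [0.432, 0.489, 0.12], [0.469, 0.502, 0.14]]
pacifier_box 0.26 [288. 192. 322. 230.] [[0.493, 0.184, 0.001], [0.54, 0.203, 0.065], [0.587, 0.256, 0.102]]
baby_bottle 0.55 [266. 102. 287. 142.] [[0.422, 0.494, 0.146], [0.453, 0.506, 0.247], [0.48, 0.746, 0.322]]
```

```bash
python3 - <<'E'
from h import *
a=cv2.imread('pics/scene0.png');b=cv2.imread('pics/side0.png')
c1=cv2.resize(a[150:330,120:400],None,fx=2.8,fy=2.8,interpolation=cv2.INTER_CUBIC)[:, :784]
c1=cv2.resize(a[150:330,120:400],(466,300),interpolation=cv2.INTER_CUBIC)
c2=cv2.resize(b[280:400,200:380],(450,300),interpolation=cv2.INTER_CUBIC)
o=np.zeros((600,800,3),np.uint8)
o[:300,:466]=c1;o[300:,:450]=c2
c3=cv2.resize(b[180:280,240:340],(300,300));o[:300,480:780]=c3
cv2.imwrite('pics/mix.png',o)
E
```

```text
(no output)
```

View pics/mix.png

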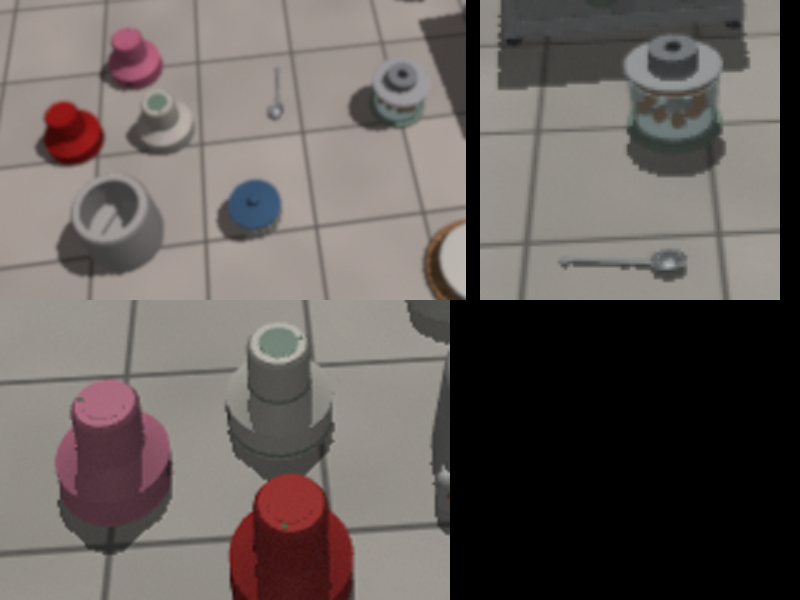

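View pics/scene0.png

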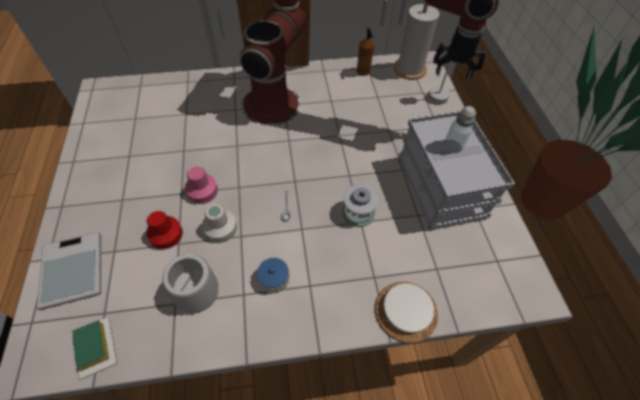

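Look-alikes for the head: cream with sage top (scene px 218,225), pink (202,184), red (163,228). I choose the cream one, and the enlarged crop confirms it. The bowl with the grey lid is at (360,203).

```bash
cat >> h.py <<'E'
def to(x,y,z):
    o=telemetry.get_obs();M=T(o)
    print('shift',np.round(M[:3,:3].T@(np.array([x,y,z])-M[:3,3]),4),'tool',np.round(o['tool_pos'],4),'axes',np.round(M[:3,:3],3).tolist())
E
python3 -c "
from h import *
to(.538,.236,.40);to(.38,.40,.40)"
```

```text
shift [-0.4213 -0.2155  0.0047] tool [0.2189 0.5854 0.4047] axes [[-0.937, 0.35, 0.0], [0.35, 0.937, -0.0], [-0.0, 0.0, -1.0]]
shift [-0.2159 -0.1172  0.0047] tool [0.2189 0.5854 0.4047] axes [[-0.937, 0.35, 0.0], [0.35, 0.937, -0.0], [-0.0, 0.0, -1.0]]
```

Emit:
apply_moves([
  [0.0854,-0.035,-0.02,0,0],
  [0.0854,-0.07,-0.04,0,0],
  [0.0854,-0.106,-0.058,0,0],
  [0.0854,-0.142,-0.076,0,0],
  [0.0854,-0.178,-0.095,0,0],
  [0.0854,-0.214,-0.115,0,0],
  [0.0854,-0.25,-0.132,0,0],
  [0.0854,-0.285,-0.15,0,0],
  [0.0854,-0.32,-0.166,0,0],
  [0.0854,-0.355,-0.183,0,0],
  [0.0854,-0.39,-0.2,0,0],
  [0.0854,-0.421,-0.215,0,0],
])

```text
t: 2.0
tool_pos: [0.5392, 0.2346, 0.4049]
tool_rot: [0.56, 3.091, 0.0]
contact_force: [0.1, 1.0, -0.1]
opening: 0.0853
grip_force: 0.0
```

```bash
cat > fit.py <<'E'
from h import *
def ring(c,zlo,zhi):
    s=c[(c[:,2]>zlo)&(c[:,2]<zhi)]
    if len(s)<20: return None
    (x,y),r=cv2.minEnclosingCircle(s[:,:2].astype(np.float32)); return np.round([x,y,r,len(s),np.median(s[:,2])],4)
E
python3 - <<'E'
from fit import *
to(.538,.236,.40)
p=shot('wrist');cv2.imwrite('pics/w1.png',p['img']);print(np.round(p['hand_eye'],3).tolist())
c=cloud(p);m=np.hypot(c[:,0]-.538,c[:,1]-.236)<.08;c=c[m]
print(np.histogram(c[:,2],np.arange(-.01,.13,.005)))
print(ring(c,.076,.092),ring(c,.095,.106),ring(c,.106,.115))
for t in ['stub_tip','lid_rim']:
    for d in eyes.tip_of(t,p)[:2]: print(t,d['confidence'],d['point'],p['range_z'][int(d['point'][1]),int(d['point'][0])])
for d in eyes.outline_of('lid',p)[:1]:
    k=cloud(p,d['region']);print(d['box'],ring(k,.076,.092))
E
```

```text
shift [0.0016 0.0009 0.0049] tool [0.5392 0.2346 0.4049] axes [[-0.936, 0.351, 0.001], [0.351, 0.936, -0.0], [-0.001, 0.0, -1.0]]
[[-0.0, -0.958, -0.288, 0.074], [1.0, -0.0, -0.001, -0.001], [0.001, -0.288, 0.958, 0.031], [0.0, 0.0, 0.0, 1.0]]
(array([   0, 1812, 2433,  190,   19,    0,    0,    0,    0,    0,    0,
          0,    0,    0,    0,    0,    0,    9, 6002,   30,   36,   80,
       2392,  135,    0,    0,    0,    0]), array([-0.01 , -0.005,  0.   ,  0.005,  0.01 ,  0.015,  0.02 ,  0.025,
        0.03 ,  0.035,  0.04 ,  0.045,  0.05 ,  0.055,  0.06 ,  0.065,
        0.07 ,  0.075,  0.08 ,  0.085,  0.09 ,  0.095,  0.1  ,  0.105,
        0.11 ,  0.115,  0.12 ,  0.125,  0.13 ]))
[5.377e-01 2.347e-01 5.310e-02 6.041e+03 8.290e-02] [5.366e-01 2.348e-01 2.740e-02 2.483e+03 1.030e-01] [5.379e-01 2.346e-01 5.900e-03 1.240e+02 1.078e-01]
stub_tip 0.7 [317.8, 187.1] 0.27561018
lid_rim 0.82 [315.6, 181.4] 0.2786074
[265.7, 124.4, 371.3, 228.8] [5.376e-01 2.346e-01 5.300e-02 5.958e+03 8.290e-02]
```

View pics/w1.png

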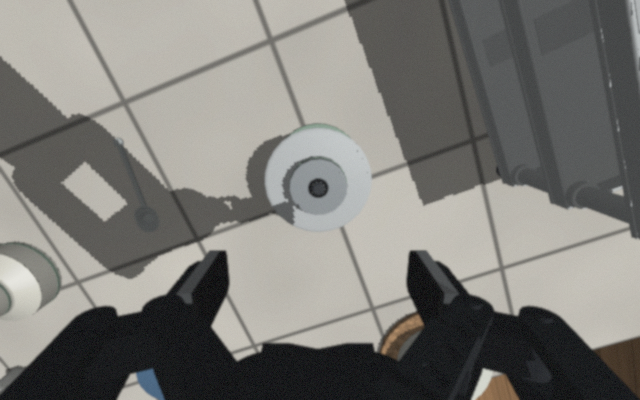

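The lid shows at (318,178), with the collar and stub tip at (318,188). The axis is at about (0.5377, 0.2347), and the lid top is at 83 mm. Next I straddle the collar and press the lid.

Emit:
apply_moves([
  [0.072,0.0014,-0.0005,0.02,0],
  [0.072,0.0014,-0.0005,0.05,0],
  [0.072,0.0014,-0.0005,0.08,0],
  [0.072,0.0014,-0.0005,0.105,0],
  [0.072,0.0014,-0.0005,0.12,0],
  [0.072,0.0014,-0.0005,0.13,0],
  [0.072,0.0014,-0.0005,0.135,0],
  [0.072,0.0014,-0.0005,0.135,0],
])

```text
t: 2.87
tool_pos: [0.5357, 0.2373, 0.269]
tool_rot: [-0.557, -3.091, 0.001]
contact_force: [-0.1, -0.6, 0.5]
opening: 0.0718
grip_force: 0.0
```

Emit:
apply_moves([
  [0.072,0,0,0.002,0],
  [0.072,0,0,0.004,0],
  [0.072,0,0,0.006,0],
  [0.072,0,0,0.008,0],
  [0.072,0,0,0.01,0],
  [0.072,0,0,0.012,0],
  [0.072,0,0,0.012,0],
])

```text
t: 3.45
tool_pos: [0.5363, 0.2365, 0.2572]
tool_rot: [-0.559, -3.091, 0.001]
contact_force: [-0.8, -0.4, 0.0]
opening: 0.0718
grip_force: 0.0
```

Emit:
apply_moves([
  [0.072,0,0,0.002,0],
  [0.072,0,0,0.004,0],
  [0.072,0,0,0.006,0],
  [0.072,0,0,0.008,0],
  [0.072,0,0,0.008,0],
])

```text
t: 3.87
tool_pos: [0.5362, 0.2365, 0.249]
tool_rot: [-0.559, -3.091, 0.001]
contact_force: [-0.8, -0.2, 0.1]
opening: 0.0722
grip_force: 0.0
```

Emit:
apply_moves([
  [0.072,0,0,0.001,0],
  [0.072,0,0,0.002,0],
  [0.072,0,0,0.003,0],
  [0.072,0,0,0.003,0],
])

```text
t: 4.2
tool_pos: [0.5366, 0.2367, 0.2477]
tool_rot: [-0.559, -3.091, 0.0]
contact_force: [-2.4, -0.9, 5.5]
opening: 0.0719
grip_force: 2.7
```

Emit:
apply_moves([
  [0.072,0,0,0.001,0],
  [0.072,0,0,0.002,0],
  [0.072,0,0,0.003,0],
  [0.072,0,0,0.004,0],
  [0.072,0,0,0.005,0],
  [0.072,0,0,0.006,0],
  [0.072,0,0,0.006,0],
])

```text
t: 4.78
tool_pos: [0.5366, 0.2367, 0.2422]
tool_rot: [-0.559, -3.091, 0.0]
contact_force: [-4.3, -1.5, 8.1]
opening: 0.072
grip_force: 3.7
```

Emit:
apply_moves([
  [0.072,0,0,0.001,0],
  [0.072,0,0,0.002,0],
  [0.072,0,0,0.003,0],
  [0.072,0,0,0.003,0],
])

```text
t: 5.12
tool_pos: [0.5368, 0.2368, 0.241]
tool_rot: [-0.559, -3.091, 0.001]
contact_force: [-7.8, -3.6, 17.3]
opening: 0.0721
grip_force: 8.3
```

Emit:
apply_moves([
  [0.072,0,0,0.001,0],
  [0.072,0,0,0.002,0],
  [0.072,0,0,0.002,0],
])

```text
t: 5.37
tool_pos: [0.537, 0.2369, 0.2409]
tool_rot: [-0.558, -3.09, 0.002]
contact_force: [-14.5, -5.1, 26.1]
opening: 0.0718
grip_force: 13.1
```

Emit:
apply_moves([
  [0.072,0,0,-0.01,0],
  [0.072,0,0,-0.03,0],
  [0.072,0,0,-0.06,0],
  [0.072,0,0,-0.1,0],
  [0.0854,0,0,-0.14,0],
  [0.0854,0,0,-0.165,0],
  [0.0854,0,0,-0.165,0],
  [0.0854,0,0,-0.165,0],
])

```text
t: 6.03
tool_pos: [0.5368, 0.2367, 0.4035]
tool_rot: [0.558, 3.087, 0.004]
contact_force: [0.7, -0.1, -1.3]
opening: 0.0855
grip_force: 0.0
```

```bash
python3 - <<'E'
from fit import *
p=shot('wrist')
c=cloud(p);c=c[np.hypot(c[:,0]-.538,c[:,1]-.235)<.08]
print(ring(c,.07,.09),ring(c,.091,.099),ring(c,.104,.113))
q=shot('scene');c=cloud(q)
c=c[np.hypot(c[:,0]-.538,c[:,1]+.2)<.07];print(ring(c,.098,.11))
p=shot('side');c=cloud(p);c=c[np.hypot(c[:,0]-.538,c[:,1]+.2)<.07];print(ring(c,.094,.11))
to(.538,-.2,.40)
E
```

```text
[5.377e-01 2.346e-01 5.310e-02 5.884e+03 7.600e-02] [5.373e-01 2.347e-01 2.710e-02 2.290e+03 9.610e-02] [5.373e-01 2.347e-01 6.200e-03 1.410e+02 1.077e-01]
[ 5.378e-01 -1.965e-01  2.900e-02  2.510e+02  1.029e-01]
[ 5.369e-01 -2.001e-01  2.920e-02  3.620e+02  9.840e-02]
shift [-0.1547 -0.4081 -0.001 ] tool [0.536  0.2365 0.3985] axes [[-0.937, 0.35, -0.003], [0.35, 0.937, -0.001], [0.003, -0.002, -1.0]]
```

The lid is home at 76.0 mm. Now over the head.

Emit:
apply_moves([
  [0.0854,-0.0135,-0.0355,0,0],
  [0.0854,-0.027,-0.071,0,0],
  [0.0854,-0.041,-0.107,0,0],
  [0.0854,-0.054,-0.142,0,0],
  [0.0854,-0.068,-0.178,0,0],
  [0.0854,-0.081,-0.213,0,0],
  [0.0854,-0.095,-0.249,0,0],
  [0.0854,-0.108,-0.284,0,0],
  [0.0854,-0.122,-0.32,0,0],
  [0.0854,-0.135,-0.355,0,0],
  [0.0854,-0.148,-0.388,0,0],
  [0.0854,-0.154,-0.406,0,0],
])

```text
t: 7.18
tool_pos: [0.5378, -0.2009, 0.3982]
tool_rot: [-0.563, -3.087, -0.0]
contact_force: [0.3, 0.7, 0.7]
opening: 0.0855
grip_force: 0.0
```

Emit:
apply_moves([
  [0.0854,0,0,0,0],
  [0.0854,0,0,0,0],
  [0.0854,0,0,0,0],
])

```text
t: 7.43
tool_pos: [0.5383, -0.197, 0.3991]
tool_rot: [-0.558, -3.089, -0.002]
contact_force: [-0.6, 0.2, 0.3]
opening: 0.0853
grip_force: 0.0
```

```bash
python3 - <<'E'
from fit import *
p=shot('wrist');cv2.imwrite('pics/w2.png',p['img'])
c=cloud(p);c=c[np.hypot(c[:,0]-.538,c[:,1]+.198)<.06]
r=ring(c,.094,.106);print(r,ring(c,.025,.06))
to(r[0],r[1],.40);print(telemetry.get_obs()['q'])
E
```

```text
[ 5.364e-01 -1.997e-01  2.900e-02  2.876e+03  1.003e-01] [ 5.360e-01 -2.000e-01  5.040e-02  2.961e+03  4.030e-02]
shift [ 0.0008 -0.0036 -0.0005] tool [ 0.5384 -0.1966  0.3995] axes [[-0.937, 0.349, -0.002], [0.349, 0.937, 0.001], [0.002, 0.001, -1.0]]
[-4.79919287e-01 -6.62521567e-02  1.74002001e+00  4.02660664e-04
  1.46999505e+00 -1.69405714e+00]
```

View pics/w2.png

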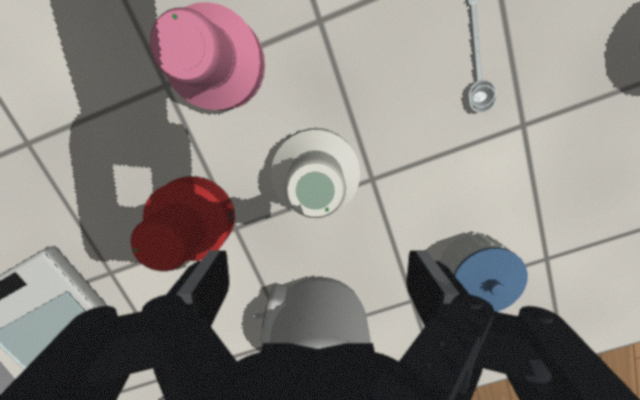

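Cream head at (316,188), pink at (205,55) and red at (190,220); all clear of the fingers. Descending.

Emit:
apply_moves([
  [0.0854,0.001,-0.0036,0.03,0],
  [0.0854,0.001,-0.0036,0.065,0],
  [0.0854,0.001,-0.0036,0.095,0],
  [0.0854,0.001,-0.0036,0.12,0],
  [0.0854,0.001,-0.0036,0.14,0],
  [0.0854,0.001,-0.0036,0.155,0],
  [0.0854,0.001,-0.0036,0.165,0],
  [0.0854,0.001,-0.0036,0.171,0],
  [0.0854,0.001,-0.0036,0.171,0],
  [0.0854,0.001,-0.0036,0.171,0],
])

```text
t: 8.32
tool_pos: [0.5367, -0.2003, 0.2304]
tool_rot: [0.558, 3.091, -0.0]
contact_force: [-0.3, -0.1, -0.2]
opening: 0.0855
grip_force: 0.0
```

Emit:
apply_moves([
  [0.05,0,0,0,0],
  [0.05,0,0,0,0],
  [0.05,0,0,0,0],
  [0.05,0,0,0,0],
  [0.05,0,0,0,0],
  [0.05,0,0,0,0],
  [0.05,0,0,0,0],
  [0.05,0,0,0,0],
], newtons=60)

```text
t: 8.98
tool_pos: [0.5371, -0.201, 0.2316]
tool_rot: [0.559, 3.088, -0.001]
contact_force: [0.6, 1.1, 5.8]
opening: 0.0566
grip_force: 65.0
```

Emit:
apply_moves([
  [0.05,0,0,-0.01,0],
  [0.05,0,0,-0.03,0],
  [0.05,0,0,-0.06,0],
  [0.05,0,0,-0.09,0],
  [0.05,0,0,-0.12,0],
  [0.05,0,0,-0.145,0],
  [0.05,0,0,-0.155,0],
  [0.05,0,0,-0.155,0],
  [0.05,0,0,-0.155,0],
])

```text
t: 9.73
tool_pos: [0.5359, -0.2005, 0.3835]
tool_rot: [-0.559, -3.09, -0.0]
contact_force: [-0.4, 0.4, -4.4]
opening: 0.0565
grip_force: 64.8
```

```bash
python3 - <<'E'
from fit import *
o=telemetry.get_obs();print(o['opening'],o['grip_force'],o['contact_force'])
for n in ['side','wrist','scene']:
    p=shot(n);c=cloud(p);M=T(telemetry.get_obs());
    cc=c[np.hypot(c[:,0]-.537,c[:,1]+.2)<.065]
    print(n,np.histogram(cc[:,2],np.arange(.12,.3,.01))[0])
    if n=='side':
        d=eyes.outline_of('head',p)
        for e in d[:3]: print(e['box'],np.round(np.percentile(cloud(p,e['region']),[2,50,98],axis=0),3).tolist())
        cv2.imwrite('pics/s2.png',cv2.resize(p['img'][220:400,220:420],None,fx=3,fy=3)) 
to(.5376,.2347,.385)
E
```

```text
0.056520043503875274 64.82392377132783 [-0.36203105  0.35134781 -4.40961708]
side [  0   0   3 138 157 165 381 396 106  71  94 100 137 105 104  78 100]
[285.6, 237.6, 334.9, 296.5] [[0.49, -0.25, -0.001], [0.542, -0.227, 0.19], [0.583, -0.101, 0.251]]
[289.4, 350.4, 342.3, 400.0] [[0.492, -0.402, -0.001], [0.538, -0.38, 0.05], [0.584, -0.329, 0.1]]
[222.7, 314.2, 271.0, 369.8] [[0.347, -0.305, 0.003], [0.394, -0.281, 0.043], [0.435, -0.235, 0.1]]
wrist [    0     0     0   166   171   259  3843  4732   798   729  1274  1610
  6917  9801  7889  5340 10514]
scene [  0   0   0  48  79  81 171 284  76  45  62  69  91 205  97  87 114]
shift [ 0.1507  0.4082 -0.0023] tool [ 0.5358 -0.2004  0.3817] axes [[-0.937, 0.35, -0.004], [0.35, 0.937, 0.002], [0.005, 0.001, -1.0]]
```

View pics/s2.png

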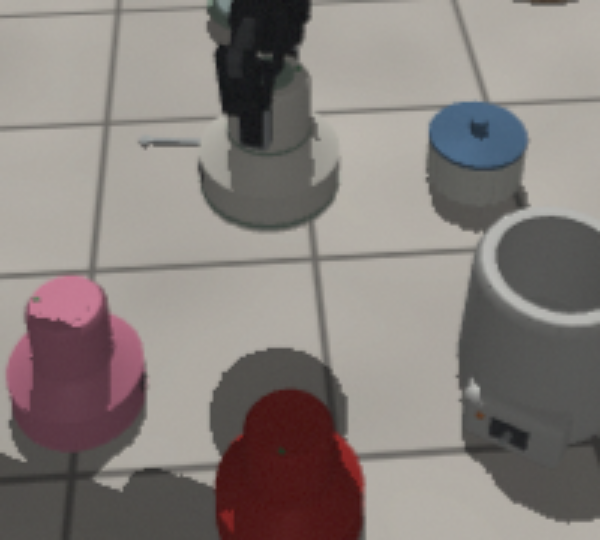

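Cream head held upright at (265,165) in the crop. Carrying it over the bowl.

Emit:
apply_moves([
  [0.05,0.006,0.017,0,0],
  [0.05,0.019,0.052,0,0],
  [0.05,0.032,0.087,0,0],
  [0.05,0.045,0.122,0,0],
  [0.05,0.058,0.157,0,0],
  [0.05,0.071,0.192,0,0],
  [0.05,0.084,0.227,0,0],
  [0.05,0.097,0.262,0,0],
  [0.05,0.11,0.297,0,0],
  [0.05,0.123,0.332,0,0],
  [0.05,0.135,0.365,0,0],
  [0.05,0.144,0.39,0,0],
])

```text
t: 10.93
tool_pos: [0.5372, 0.2177, 0.383]
tool_rot: [-0.556, -3.089, 0.001]
contact_force: [-0.6, -1.0, -3.9]
opening: 0.0564
grip_force: 65.3
```

Emit:
apply_moves([
  [0.05,0.004,0.01,0,0],
  [0.05,0.0067,0.018,0,0],
  [0.05,0.0067,0.018,0,0],
  [0.05,0.0067,0.018,0,0],
  [0.05,0.0067,0.018,0,0],
])

```text
t: 11.35
tool_pos: [0.5382, 0.2332, 0.3843]
tool_rot: [-0.561, -3.091, 0.002]
contact_force: [-0.1, -0.3, -3.0]
opening: 0.0561
grip_force: 65.3
```

```bash
python3 - <<'E'
from fit import *
from scipy.optimize import least_squares
o=telemetry.get_obs();print(o['tool_pos'],o['tool_rot'])
C=[]
for n in ['side','scene']:
    p=shot(n);c=cloud(p);c=c[np.hypot(c[:,0]-.5377,c[:,1]-.2347)<.06]
    print(n,np.histogram(c[:,2],np.arange(.12,.22,.005))[0])
    s=c[(c[:,2]>.157)&(c[:,2]<.18)];s=s[np.hypot(s[:,0]-.5377,s[:,1]-.2347)>.044]
    f=least_squares(lambda q:np.hypot(s[:,0]-q[0],s[:,1]-q[1])-.05,[.5377,.2347],loss='soft_l1',f_scale=.001)
    print(len(s),f.x,np.std(f.fun))
p=shot('side');cv2.imwrite('pics/s3.png',cv2.resize(p['img'][130:250,250:370],None,fx=5,fy=5,interpolation=cv2.INTER_CUBIC))
to(.5376,.2347,.385)
E
```

```text
[0.53819016 0.23318432 0.38425766] [-5.61081098e-01 -3.09054500e+00  1.50711195e-03]
side [  0   0   0   0   0   0  28  45  55  40  45  54  54 101  87  80  31  25
  23]
223 [0.53818374 0.23368349] 0.0016564982189543713
scene [  0   0   0   0   0   0   1  22  37  37  36  42  26  72 136 139  83  44
  24]
166 [0.53543364 0.23443815] 0.0009581857701198177
shift [ 0.0011  0.0012 -0.0003] tool [0.5382 0.2332 0.3847] axes [[-0.936, 0.352, 0.0], [0.352, 0.936, -0.0], [-0.0, -0.0, -1.0]]
```

View pics/s3.png

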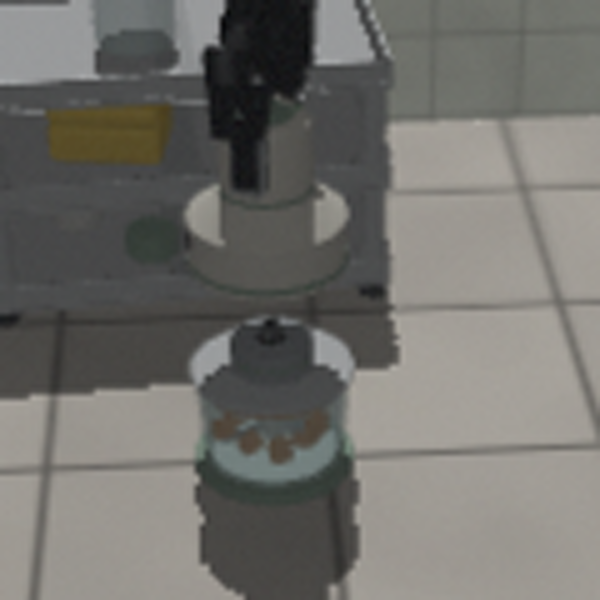

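Emit:
apply_moves([
  [0.05,0.001,0.001,0.01,0],
  [0.05,0.001,0.001,0.02,0],
  [0.05,0.001,0.001,0.03,0],
  [0.05,0.001,0.001,0.04,0],
  [0.05,0.001,0.001,0.046,0],
  [0.05,0.001,0.001,0.05,0],
  [0.05,0.001,0.001,0.05,0],
  [0.05,0.001,0.001,0.05,0],
])

```text
t: 12.17
tool_pos: [0.5375, 0.2356, 0.3345]
tool_rot: [-0.559, -3.091, 0.0]
contact_force: [-0.5, 0.1, -3.7]
opening: 0.0563
grip_force: 65.4
```

Emit:
apply_moves([
  [0.05,0,0,0.001,0],
  [0.05,0,0,0.002,0],
  [0.05,0,0,0.003,0],
  [0.05,0,0,0.004,0],
  [0.05,0,0,0.005,0],
  [0.05,0,0,0.006,0],
  [0.05,0,0,0.006,0],
])

```text
t: 12.75
tool_pos: [0.5373, 0.2356, 0.3284]
tool_rot: [-0.559, -3.091, 0.0]
contact_force: [-0.2, -0.0, -4.1]
opening: 0.0563
grip_force: 65.4
```

Emit:
apply_moves([
  [0.05,0,0,0.001,0],
  [0.05,0,0,0.002,0],
  [0.05,0,0,0.003,0],
  [0.05,0,0,0.004,0],
  [0.05,0,0,0.004,0],
])

```text
t: 13.17
tool_pos: [0.5375, 0.2356, 0.3245]
tool_rot: [0.559, 3.091, -0.0]
contact_force: [0.5, -0.2, -4.1]
opening: 0.0561
grip_force: 65.4
```

Emit:
apply_moves([
  [0.05,0,0,0.001,0],
  [0.05,0,0,0.002,0],
  [0.05,0,0,0.003,0],
  [0.05,0,0,0.004,0],
  [0.05,0,0,0.004,0],
])

```text
t: 13.58
tool_pos: [0.5375, 0.2355, 0.3205]
tool_rot: [0.559, 3.091, -0.0]
contact_force: [0.9, 0.1, -3.7]
opening: 0.0562
grip_force: 65.4
```

Emit:
apply_moves([
  [0.05,0,0,0.001,0],
  [0.05,0,0,0.002,0],
  [0.05,0,0,0.003,0],
  [0.05,0,0,0.004,0],
  [0.05,0,0,0.004,0],
  [0.05,0,0,0.004,0],
])

```text
t: 14.08
tool_pos: [0.5376, 0.2356, 0.3175]
tool_rot: [0.559, 3.091, 0.0]
contact_force: [-1.1, -1.3, 2.2]
opening: 0.0566
grip_force: 65.8
```

Emit:
apply_moves([
  [0.05,0,0,0.001,0],
  [0.05,0,0,0.002,0],
  [0.05,0,0,0.003,0],
  [0.05,0,0,0.004,0],
  [0.05,0,0,0.004,0],
], newtons=80)

```text
t: 14.5
tool_pos: [0.5376, 0.2356, 0.3138]
tool_rot: [0.559, 3.091, 0.0]
contact_force: [-3.4, -1.8, 6.8]
opening: 0.0561
grip_force: 85.1
```

Emit:
apply_moves([
  [0.05,0,0,0.001,0],
  [0.05,0,0,0.002,0],
  [0.05,0,0,0.003,0],
  [0.05,0,0,0.004,0],
  [0.05,0,0,0.005,0],
  [0.05,0,0,0.005,0],
  [0.05,0,0,0.005,0],
])

```text
t: 15.08
tool_pos: [0.5378, 0.2356, 0.31]
tool_rot: [0.559, 3.09, -0.0]
contact_force: [-4.2, -2.2, 10.7]
opening: 0.0562
grip_force: 85.7
```

```bash
python3 - <<'E'
from fit import *
o=telemetry.get_obs();print(o['tool_pos'],o['contact_force'])
for n in ['side','wrist']:
    p=shot(n);c=cloud(p);c=c[np.hypot(c[:,0]-.5377,c[:,1]-.2347)<.06]
    print(n,np.histogram(c[:,2],np.arange(.06,.2,.005))[0])
    if n=='side':cv2.imwrite('pics/s4.png',cv2.resize(p['img'][130:250,250:370],None,fx=5,fy=5,interpolation=cv2.INTER_CUBIC))
E
```

```text
[0.53779317 0.23561346 0.30997051] [-4.18808688 -2.15969242 10.67768141]
side [33 21 82 30 41 43 44 42 45 52 91 87 73 32 28 21 26 22 24 28 24 24 36 48
 13 20 25 20]
wrist [    0     0   208   249    33   168    80    94   138   132  1652  3118
  2698  1367   374   267   301   504   630   700   804   883  1913 12762
   876  1272  3206  4805]
```

View pics/s4.png

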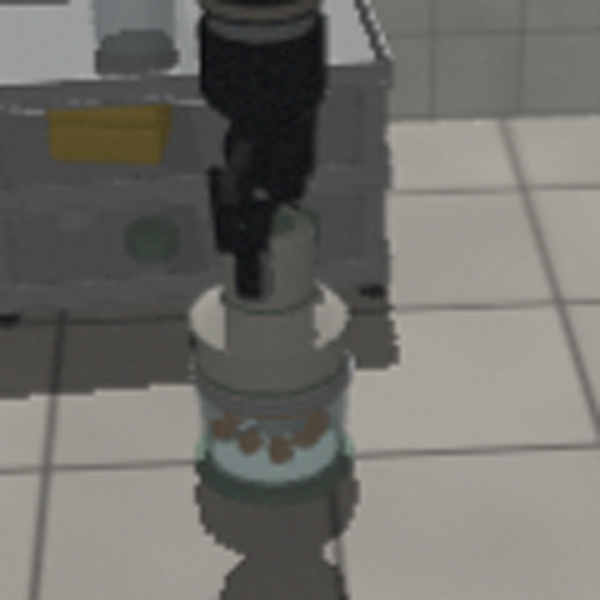

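The head sits square on the bowl at (270,340), with its skirt just above the lid. The collar is about 7.7 mm down. One slight extra press for margin, then hand in.

Emit:
apply_moves([
  [0.05,0,0,0.0005,0],
  [0.05,0,0,0.001,0],
  [0.05,0,0,0.001,0],
  [0.05,0,0,0.001,0],
  [0.05,0,0,0.001,0],
])

```text
t: 15.6
tool_pos: [0.5378, 0.2357, 0.3096]
tool_rot: [0.559, 3.09, -0.0]
contact_force: [-6.5, -3.8, 12.9]
opening: 0.0561
grip_force: 86.2
```

```bash
python3 -c "
from h import *
o=telemetry.get_obs();print(o['tool_pos'],o['contact_force'],o['opening']);print(ctrl.finish_job())"
```

```text
[0.53783752 0.23565027 0.3095784 ] [-6.52992967 -3.8115066  12.91514963] 0.05614186214388161
the job is handed in; nothing more can be done
None
```

The job is handed in at about 15.6 s with the lid home, the cream head on the drive stub and held pressed with the collar about 8 mm down; the hand-in returned no verdict, so I have not seen the judged result.

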